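Unlock the medicine box and hold the key turned

TASK

Take the red-headed key out of the wooden key rest and push it fully home in the lock on top of the green medicine box, wiggling it a little to left and right, without forcing it, where the sticky lock catches. Then turn it a quarter turn clockwise as far as it goes and finish while still holding it turned in your grip, because the lock springs back if let go. Leave the blue-headed key in the rest and do not disturb the jars and the cup.

Things in the scene. Friction and masses are not known exactly. Their poses are not given: they have to be found in the camera images.
- red_key: Steel key, red head, upright in the key rest, 80 mm tall. Origin: middle of its lower end; z up. z 0-12 mm: flat bit, 20 mm wide along y, 5 thick along x; shank 6 mm dia to z 28; round shoulder 20 mm dia, z 28-34, which rests on the rest and, fully home, on the lock face; neck 10 mm dia to z 44; head z 44-80, 28 wide (y), 10 thick (x): grip it across the 10 mm near z 62. Works either way round.
- blue_key: The other key, blue plastic head; same build but its bit is 27 mm wide, so it does not fit this lock. It stays in the key rest. Which slot of the rest holds which key varies.
- key_rest: Light wooden block fixed to the worktop, 50 (x) x 130 (y) x 36 mm high, origin under its centre. Two slots in its top at y = -32.5 and +32.5 mm, each 8 mm (x) by 30 mm (y), 31 mm deep; the keys stand centred in them, bits along the block's y, lower ends 8 mm above the worktop.
- medicine_box: Green steel box fixed to the worktop, x from -34 to 76 mm, y -85 to 85 mm, lid top 46 mm high; origin on the worktop straight under the keyhole. A square brass lock boss, 40 x 40 mm, round the keyhole rises to 50 mm. Stands to the left or right of the key rest. In front of the boss a brass bolt slides back as the lock turns.
- keyhole (a point): Centre of the key slot's mouth on the boss's top face (50 mm above the worktop), axes as the box: slot 26 mm long along y, 8 mm wide along x, mouth widened by a 4 mm deep bevel to 31 x 13. The fixed slot is 14 mm deep; below it is the turning plug with an equal slot. Fully home the key's lower end is 28 mm below this point and the bit is past the fixed slot; only then can it turn. Turned, it cannot come out.
- lock_plug (a joint): Turning plug, rad: 0 = in line with the fixed slot, positive = clockwise from above, stop at 1.45. Sticky (0.05 N m); starts up to 0.36 off line either way, so the bit can catch 14-15 mm down: press lightly (5-10 N) and rock the key 0.1-0.2 rad left and right until it drops. Return spring, 0.12 N m at the stop. The bit has about 0.15 rad play: turn the key about 1.6 rad to reach the stop.
- spice_jar_1: Bystander: loose glass spice jar with red cap, 45 mm in diameter, 106 mm tall, origin under its centre.
- spice_jar_2: Bystander: second spice jar with red cap, 45 mm in diameter, 106 mm tall, origin under its centre.
- tea_cup_1: Bystander: loose white porcelain tea cup with blue flowers, 99 x 125 x 64 mm, origin under its centre.

How it is judged (in metres and radians):
On the way, in this order (a step that is already met when the one before it is completed fails the run):
1. the red key is lifted clear out of the key rest in the fingers (height (world z) of red_key above 0.04 m and contact force between red_key and the fingers above 1 N and contact force between red_key and key_rest below 0.1 N), for 0.1 s.
2. the red key is fully home in the lock, before the lock is turned (z of red_key in the frame of keyhole below -0.0245 m and horizontal distance between red_key and keyhole below 0.004 m and angle between red_key's own z axis and vertical below 0.12 rad and value of joint lock_plug below 0.8 rad), for 0.1 s.
At the end, for the whole second after the job is handed in: Through the last second the red key is fully home (lower end over 24.5 mm below the lock face, within 4 mm of the keyhole axis, tilt under 0.12 rad), gripped with over 2 N, and holds the plug over 1.2 rad clockwise; the blue key is within 15 mm of its start (z of red_key in the frame of keyhole below -0.0245 m and horizontal distance between red_key and keyhole below 0.004 m and angle between red_key's own z axis and vertical below 0.12 rad and value of joint lock_plug above 1.2 rad and contact force between red_key and the fingers above 2 N and distance of blue_key from where it was at the start of the episode below 0.015 m); the arm keeps its last pose, push and grip.
It fails at once if the blue key is moved by more than 15 mm (distance of blue_key from where it was at the start of the episode above 0.015 m).
It fails at once if a jar or the cup is moved by more than 20 mm (distance of any of spice_jar_1, spice_jar_2, tea_cup_1 from where it was at the start of the episode above 0.02 m).
It fails at once if the key is forced: pressed on the lock with more than 60 N (contact force between red_key and medicine_box above 60 N).
It also fails if it takes over 51 s, if anything falls off the work surface, if the arm or the gripper's body presses on something with over 40 N, if the wrist force passes 120 N, or if a joint passes its speed limit or range.

ROBOT

A 6-joint arm with a two-finger parallel gripper is mounted at the origin on a cart in front of the work surface, level with it; the furniture and walls round the work are solid. World frame = base frame: x ahead of the robot, y to its left, z up, the work surface at z = 0. Lengths are in mm, angles in rad, forces in N, time in s.
With the tool pointing down it reaches from about 275 to 725 mm from the base axis. Payload 5.6 kg.
Tool frame: the origin (TCP) lies midway between the tips of the shut fingers; the grasp point (between the pads) lies 19 mm behind it; z points along the fingers, y is the line along which they close (so a half turn about z gives the same grasp; the last joint's range is limited). The gripper opens to 85 mm and grips with 20 to 120 N. Pads are 22 mm wide; open, the fingers measure 114 mm over their backs; the gripper's body (76 mm by 85 mm) begins 54 mm behind the grasp point. The pads swing forward as they close: fully open they stand 13 mm farther back than shut.
Start: joints at [0.285, 0.255, 0.108, 0, -1.424, -0.285], TCP at [549.994, 0.025, 231.283] pointing down, gripper open.
Joint ranges: [-2.95, 2.95], [-1.21, 1.97], [-1.09, 1.5], [-2.87, 1.71], [-2.94, -0.07], [-3.05, 3.05]. Speed limits (rad/s): [2.57, 2.57, 3.14, 3.14, 3.14, 3.14].

INTERFACE

Orientations are given as a 3x3 rotation matrix whose columns are the frame's x, y, z axes.
In Python, from bench import ctrl gives the robot as it stands.
- The arm moves only by the tool apply_moves, never from a script. Its argument "increments" is a list of rows, each a list of 7 numbers: the shift along the tool's x, y, z in m, then the turn, a rotation vector about the tool's x, y, z in rad, then the opening, from 0 (shut) to 1 (fully open). In form: [[dx, dy, dz, ax, ay, az, hand], ...]. A call has 1 to 10 rows; each row shifts and turns the commanded pose from where the row before left it, along the tool's axes as they then stand; what a row does not reach is not made up. A row lasts 1/10 s, in which the tool goes at most 50 mm and 8.59 degrees, less where a joint would pass 70% of its speed; a pose out of reach is approached as far as the arm can. A call is refused whole if a number of a shift passes 0.05 or a number of a turn 0.15, either way. A call with a gripper value outside its range is refused whole. The fingers move at their own pace and stop on an object; "squeeze" is the grip in N (left out, the last holds). Time passes only in rows, so rows that do not move let the fingers close. It gives the time, the measured TCP pose, the force, the opening and the grip force at its end, in the units of the state.
- ctrl.get_state(): the state, without advancing time (a new reading comes with each control period).
- ctrl.snapshot(name): name is "scene" or "side" or "wrist"; returns (picture, depth): 400x640x3 uint8, red, green, blue; 400x640 float32, mm along the optical axis (not along the pixel's ray), 0 where there is no reading.
- ctrl.camera_model(name): a dict with "K" (3x3 intrinsics, pixels), "k1" (the pictures are not rectified: a ray, as slopes to the right and down, at radius r is drawn at 1 + k1 r^2 times it, then the intrinsics apply), "camera_from_world" (4x4, takes a point from world to camera coordinates). Camera axes: x right, y down, z forward; pixel columns grow to the right and rows downward; lengths in mm; the calibration is good to about 2 mm. A picture is of the moment at which its call begins: read the wrist's pose just before it. camera_model takes no time and is no camera call; for the wrist camera it gives the pose at the moment of the call.
- ctrl.hand_in(): hands the job in; it is judged then, once.
Trained networks look in the newest picture that a camera, given by its name, has taken for a name from the list of things; names that differ only in an ending like _2 or _b are one class to them, and where a whole thing is asked for, a point or a joint stands for the part that bears it (a point fixed in the world has none). Each returns a list of dicts, best first, with "p" (0 to 1); they miss things now and then, are a little off and sometimes report something else, mostly with a low value. They report only what shows in the picture. A call takes as long as a camera call.
- ctrl.recognise(thing, camera): "pixel" ([row, column] in pixels, amid what is visible of it).
- ctrl.cut_out(thing, camera): "region" (400x640 bool, what is visible of it) and "pixel" ([row, column] in pixels, amid what is visible of it).
- ctrl.spot_point(thing, camera): "pixel" ([row, column] in pixels: a listed point, or the origin of a listed thing).
The state is a dict: "clock": time; "joints": joint angles; "joint_vel": joint speeds; "effort": joint torques, N m; "tool_pos": TCP position; "ee_rot": TCP orientation; "contact_force": force on the tool from outside, world axes, zero at the start; "ft_torque": the same for the moment, N m; "grip_width": finger opening in mm; "grip_force": force on a finger pad.
Only numpy, scipy, OpenCV 4.12 (cv2) and the standard library are available. Lean on these libraries where they do the work, as an engineer would, in place of code of your own. Each camera call takes 0.05 s, during which the arm holds its last target. There are 200 camera calls.

## Working session

There is one attempt and no reset: what is moved stays moved. The work goes in short steps, Python scripts to look and compute and a tool call to move; the robot and the scene stay as the last step left them, time stands still between calls to the robot, and variables do not carry over. Pictures are saved under pics/ and viewed, at most 10 in all, crops included, and the job is handed in when it is done.

Besides the shell and the picture viewer there is one more tool, called after ">>>" as a command line: name --pt "numbers of a row" for each row, then --argument value for the rest. apply_moves: Moves the arm, as the interface text tells. Its arguments: {"type":"object","properties":{"increments":{"type":"array"},"squeeze":{"type":"number"}},"required":["increments"]}

```bash
mkdir -p pics; ls
cat > h.py <<'E'
import numpy as np, cv2
from bench import ctrl
def snap(n,f=None):
    cm=ctrl.camera_model(n); im,d=ctrl.snapshot(n)
    if f: cv2.imwrite('pics/'+f,im[:,:,::-1])
    return cm,im,d
def ray(cm,px):
    K=np.array(cm['K'],float); r,c=px
    D=np.array([cm['k1'],0,0,0,0],float)
    s=cv2.undistortPoints(np.array([[[c,r]]],float),K,D)[0,0]
    T=np.array(cm['camera_from_world']); R=T[:3,:3]; o=-R.T@T[:3,3]
    return o,R.T@np.array([s[0],s[1],1.])
def at_z(cm,px,z):
    o,v=ray(cm,px); return o+v*(z-o[2])/v[2]
def at_d(cm,px,d):
    o,v=ray(cm,px); return o+v*d
def tri(rs):
    A=np.zeros((3,3));b=np.zeros(3)
    for o,v in rs:
        v=v/np.linalg.norm(v);P=np.eye(3)-np.outer(v,v);A+=P;b+=P@o
    x=np.linalg.solve(A,b)
    return x,[np.linalg.norm(np.cross(x-o,v/np.linalg.norm(v))) for o,v in rs]
def proj(cm,p):
    T=np.array(cm['camera_from_world']);q=T[:3,:3]@p+T[:3,3]
    K=np.array(cm['K'],float);D=np.array([cm['k1'],0,0,0,0],float)
    u=cv2.projectPoints(q.reshape(1,1,3),np.zeros(3),np.zeros(3),K,D)[0][0,0]
    return u[::-1]
E
python3 - <<'E'
from h import *
np.set_printoptions(precision=1,suppress=True)
for n in ['scene','side','wrist']:
    cm,im,d=snap(n,n+'0.png')
    print(n,'cam at',ray(cm,(200,320)))
    for t in ['red_key','blue_key','key_rest','medicine_box','keyhole','spice_jar_1','tea_cup_1']:
        for r in (ctrl.spot_point(t,n))[:2]:
            px=r['pixel']; q=int(round(px[0])),int(round(px[1])); print(t,round(r['p'],2),np.array(px),'z0',at_z(cm,px,{'keyhole':50,'red_key':8,'blue_key':8}.get(t,0)))
s=ctrl.get_state();print(s['clock'],s['tool_pos'],s['ee_rot'])
a=[cv2.imread(f'pics/{n}0.png') for n in ['scene','side']]
cv2.imwrite('pics/both.png',cv2.resize(np.vstack(a),(480,600)))
E
```

```text
pics
scene cam at (array([-116.9, -374.7,  815.2]), array([ 0.7,  0.3, -0.7]))
red_key 0.78 [250.4 370.9] z0 [ 555.8 -164.3    8. ]
blue_key 0.73 [237.3 342.6] z0 [564.9 -91.2   8. ]
key_rest 0.66 [250.3 355.9] z0 [ 548.3 -131.5    0. ]
medicine_box 0.85 [204.8 209.9] z0 [529.3 256.3  -0. ]
keyhole 0.91 [189.7 209.4] z0 [533.2 250.4  50. ]
spice_jar_1 0.97 [179.7 324.4] z0 [738.3  37.7   0. ]
spice_jar_1 0.65 [166.7 278.6] z0 [734.5 174.1   0. ]
tea_cup_1 0.91 [155.8 236.5] z0 [726.7 306.3   0. ]
side cam at (array([408.2, 835.7, 791.7]), array([ 0.2, -0.7, -0.7]))
red_key 0.55 [178.9 365.5] z0 [ 549.1 -171.2    8. ]
blue_key 0.44 [252.1 274.1] z0 [727.8 190.5   8. ]
blue_key 0.38 [191.5 363.6] z0 [ 543.9 -107.6    8. ]
key_rest 0.85 [189.8 364.9] z0 [ 542.8 -126.3    0. ]
medicine_box 0.72 [286.5 342. ] z0 [532.1 251.2   0. ]
medicine_box 0.67 [181.9 363.4] z0 [ 554.3 -164.5    0. ]
spice_jar_1 0.81 [253.  276.6] z0 [723.5 185.3   0. ]
spice_jar_1 0.59 [215.6 291. ] z0 [731.2  38.3  -0. ]
tea_cup_1 0.71 [191.2 364.7] z0 [ 542.2 -119.4    0. ]
wrist cam at (array([550.6, -78. , 374. ]), array([-0. ,  0.3, -1. ]))
red_key 0.42 [389.4 331.7] z0 [530.7 298.2   8. ]
blue_key 0.6 [ 64.4 326.4] z0 [ 541.5 -105.6    8. ]
key_rest 0.72 [ 35.9 317.3] z0 [ 550.5 -132.1    0. ]
medicine_box 0.84 [353.6 330.1] z0 [533.2 247.4   0. ]
keyhole 0.84 [390.4 333.2] z0 [531.2 256.5  50. ]
spice_jar_1 0.74 [194.9 159.3] z0 [727.9  30.5   0. ]
1.2 [550.    0.  231.3] [[ 0. -1. -0.]
 [-1. -0. -0.]
 [ 0.  0. -1.]]
```

View pics/both.png

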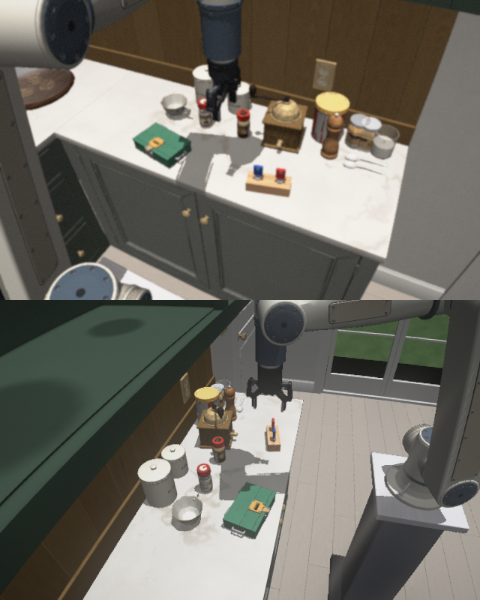

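View pics/wrist0.png

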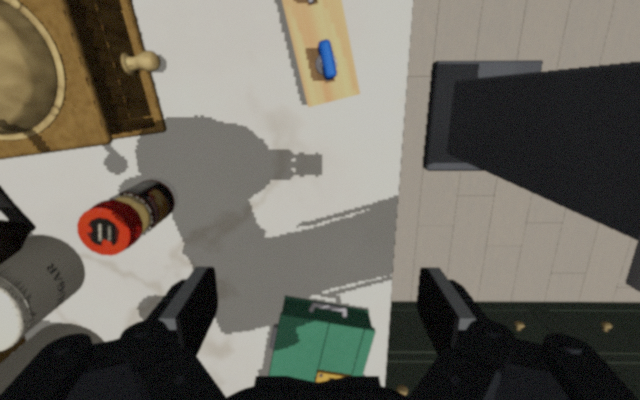

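>>> apply_moves --pt "0.04 0 0 0 0 0 1" --pt "0.04 0 0 0 0 0 1" --pt "0.04 0 0 0 0 0 1" --pt "0.04 0 0 0 0 0 1" --pt "0.0 0 0 0 0 0 1" --pt "0.0 0 0 0 0 0 1"

```text
clock: 1.8
tool_pos: [549.8, -160.8, 231.0]
ee_rot: [[-0.002, -1.0, -0.0], [-1.0, 0.002, 0.0], [-0.0, 0.0, -1.0]]
contact_force: [-1.1, 0.5, 1.0]
grip_width: 85.3
grip_force: 0.0
```

```bash
cat > m.py <<'E'
from h import *
np.set_printoptions(precision=1,suppress=True)
def seg(n,t,cm,d,zlo,zhi,k=1):
    for r in ctrl.cut_out(t,n)[:k]:
        m=r['region']; rr,cc=np.nonzero(m&(d>0))
        P=np.array([at_d(cm,(a,b),d[a,b]) for a,b in zip(rr,cc)])
        Q=P[(P[:,2]>zlo)&(P[:,2]<zhi)]
        if len(Q)<10: print(t,round(r['p'],2),'few',len(P),len(Q)); continue
        (cx,cy),(w,h),a=cv2.minAreaRect(Q[:,:2].astype(np.float32))
        print(n,t,round(r['p'],2),np.array(r['pixel']),'n',len(Q),'med',np.median(Q,0),'rect',np.array([cx,cy,w,h,a]),'z',np.percentile(Q[:,2],[2,50,98]))
E
python3 - <<'E'
from m import *
s=ctrl.get_state();print(s['clock'],s['tool_pos'])
cm,im,d=snap('wrist','wrist1.png')
for t in ['red_key','blue_key','key_rest']:
    for r in ctrl.spot_point(t,'wrist')[:2]: print(t,r['p'],np.array(r['pixel']),at_z(cm,r['pixel'],{'key_rest':0}.get(t,8)))
for t in ['red_key','blue_key']: seg('wrist',t,cm,d,70,100,2)
seg('wrist','key_rest',cm,d,30,42)
E
```

```text
1.8 [ 549.8 -160.8  231. ]
red_key 0.92 [163.6 308.1] [ 559.9 -167.8    8. ]
blue_key 0.72 [216.9 322.5] [ 544.2 -107.1    8. ]
key_rest 0.84 [194.6 316.3] [ 551.2 -130.9    0. ]
wrist red_key 0.75 [174.7 307.4] n 426 med [ 558.8 -169.1   87.4] rect [ 558.7 -167.5   11.2   27.9   13.2] z [73.3 87.4 89.1]
wrist blue_key 0.84 [236.7 325. ] n 390 med [ 543.2 -108.2   87. ] rect [ 543.2 -104.7   11.1   27.8   14.6] z [71.7 87.  89.2]
wrist key_rest 0.89 [198.1 318.5] n 4665 med [ 552.3 -141.1   36. ] rect [ 551.  -135.6   49.9  130.4   14. ] z [34.4 36.  37.4]
```

View pics/wrist1.png

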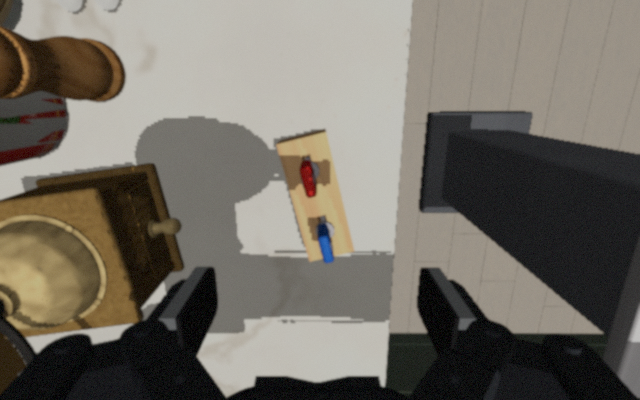

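>>> apply_moves --pt "0.0075 -0.009 -0.0 0 0 -0.122 0.5" --pt "0 0 0.03 0 0 -0.122 0.5" --pt "0 0 0.04 0 0 0 0.5" --pt "0 0 0.04 0 0 0 0.5" --pt "0 0 0 0 0 0 0.5" --pt "0 0 0 0 0 0 0.5" --squeeze 60

```text
clock: 2.75
tool_pos: [559.3, -167.6, 122.2]
ee_rot: [[0.243, -0.97, -0.0], [-0.97, -0.243, -0.001], [0.001, 0.001, -1.0]]
contact_force: [0.1, -0.1, 1.5]
grip_width: 42.9
grip_force: 0.0
```

Run:
```python
from m import *
s=ctrl.get_state();print(s['clock'],s['tool_pos'],s['ee_rot'],s['contact_force'])
cm,im,d=snap('wrist','wrist2.png')
for t in ['red_key','blue_key']: seg('wrist',t,cm,d,70,100,2)
for t in ['key_rest']: seg('wrist',t,cm,d,30,42)
```

```text
2.75 [ 559.3 -167.6  122.2] [[ 0.2 -1.  -0. ]
 [-1.  -0.2 -0. ]
 [ 0.   0.  -1. ]] [ 0.1 -0.1  1.5]
wrist red_key 0.83 [226.  315.4] n 932 med [ 559.5 -170.4   87.3] rect [ 559.1 -167.4   10.5   27.8   13.7] z [72.4 87.3 89. ]
wrist blue_key 0.87 [311.1 316.9] n 851 med [ 544.  -109.7   87.1] rect [ 542.8 -104.4   10.8   28.7   14.4] z [71.9 87.1 88.8]
wrist key_rest 0.55 [242.4 309.5] n 8921 med [ 553.8 -145.5   36. ] rect [ 550.8 -135.6   50.   130.4   13.9] z [34.5 36.  37.3]
```

View pics/wrist2.png

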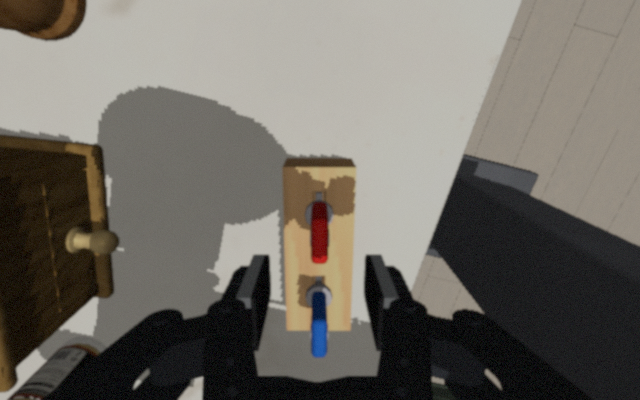

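>>> apply_moves --pt "0 0 0.03 0 0 0 0.5" --pt "0 0 0.03 0 0 0 0.5" --pt "0 0 0.011 0 0 0 0.5" --pt "0 0 0 0 0 0 0.5" --pt "0 0 0 0 0 0 0" --pt "0 0 0 0 0 0 0" --pt "0 0 0 0 0 0 0" --pt "0 0 0 0 0 0 0" --squeeze 80

```text
clock: 3.75
tool_pos: [559.7, -167.8, 52.0]
ee_rot: [[0.242, -0.97, 0.002], [-0.97, -0.242, -0.001], [0.001, -0.002, -1.0]]
contact_force: [-2.0, 0.0, 6.1]
grip_width: 9.1
grip_force: 78.1
```

>>> apply_moves --pt "0 0 -0.02 0 0 0 0" --pt "0 0 -0.03 0 0 0 0" --pt "0 0 -0.03 0 0 0 0" --pt "0 0 -0.02 0 0 0 0" --pt "0 0 0 0 0 0 0"

```text
clock: 4.25
tool_pos: [561.2, -167.9, 154.4]
ee_rot: [[0.242, -0.97, 0.008], [-0.97, -0.242, -0.001], [0.003, -0.007, -1.0]]
contact_force: [-0.2, 1.0, -1.3]
grip_width: 8.8
grip_force: 77.8
```

>>> apply_moves --pt "-0.025 -0.004 0 0 0 0 0" --pt "-0.043 -0.0074 0 0 0 0 0" --pt "-0.043 -0.0074 0 0 0 0 0" --pt "-0.043 -0.0074 0 0 0 0 0" --pt "-0.043 -0.0074 0 0 0 0 0" --pt "-0.043 -0.0074 0 0 0 0 0" --pt "-0.043 -0.0074 0 0 0 0 0" --pt "-0.043 -0.0074 0 0 0 0 0" --pt "-0.018 -0.003 0 0 0 0 0" --pt "0 0 0 0 0 0 0"

```text
clock: 5.25
tool_pos: [532.4, 182.8, 149.4]
ee_rot: [[0.245, -0.97, -0.001], [-0.97, -0.245, 0.0], [-0.0, 0.001, -1.0]]
contact_force: [-0.8, -1.1, -0.7]
grip_width: 8.9
grip_force: 77.9
```

Run:
```python
from m import *
s=ctrl.get_state();print(s['clock'],s['tool_pos'],s['ee_rot'],s['grip_width'],s['grip_force'])
cm,im,d=snap('wrist','wrist3.png')
for t in ['keyhole','medicine_box']:
    for r in ctrl.spot_point(t,'wrist')[:2]: print(t,r['p'],np.array(r['pixel']),at_z(cm,r['pixel'],50 if t=='keyhole' else 0))
seg('wrist','medicine_box',cm,d,40,48)
seg('wrist','keyhole',cm,d,48.2,54)
seg('wrist','red_key',cm,d,0,300)
np.savez('w3.npz',d=d,im=im)
for n in ['scene','side']:
    cm,im,d=snap(n,n+'3.png')
    for r in ctrl.spot_point('keyhole',n)[:2]: print(n,r['p'],at_z(cm,r['pixel'],50))
    seg(n,'red_key',cm,d,0,300)
    seg(n,'medicine_box',cm,d,40,49)
```

```text
5.25 [532.4 182.8 149.4] [[ 0.2 -1.  -0. ]
 [-1.  -0.2  0. ]
 [-0.   0.  -1. ]] 8.938353773126499 77.85346984863281
medicine_box 0.59 [256.2 298.5] [533.2 251.    0. ]
wrist medicine_box 0.75 [221.  265.1] n 16392 med [569.  207.3  46. ] rect [556.8 246.3 166.1 114.5  78.9] z [42.7 46.  47.3]
wrist keyhole 0.84 [222.1 266.3] n 161 med [553.2 249.9  50. ] rect [547.6 222.5  74.4  91.4   5.9] z [48.3 50.  51.4]
wrist red_key 0.6 [292.7 318.3] n 2836 med [534.  175.5 183.9] rect [514.7 261.1  15.9 187.7  13. ] z [112.9 183.9 186.2]
scene 0.66 [536.2 251.7  50. ]
scene red_key 0.7 [178.2 225.2] n 71 med [528.6 178.5 118.8] rect [559.5 208.1 102.4  17.5  43.7] z [106.2 118.8 141.5]
scene medicine_box 0.87 [195.6 214.7] n 1811 med [547.4 235.9  45.9] rect [547.6 249.8 173.9 118.7  78.9] z [41.9 45.9 48.7]
side 0.96 [532.1 250.8  50. ]
side medicine_box 0.57 [280.1 330.8] n 2469 med [555.9 264.9  45.7] rect [551.2 250.7 172.8 120.5  77.7] z [41.7 45.7 48.6]
```

View pics/wrist3.png

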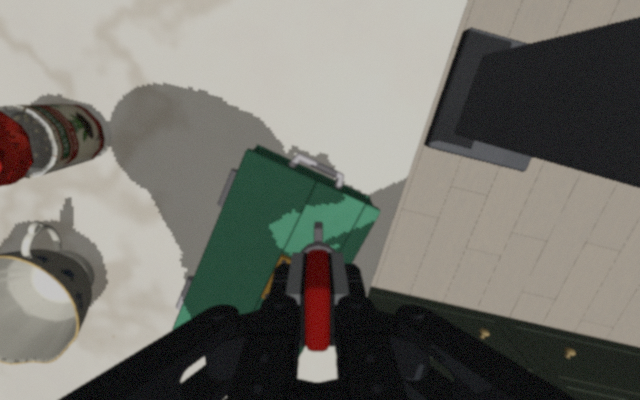

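>>> apply_moves --pt "-0.037 -0.0126 0 0 0 0 0" --pt "-0.037 -0.0126 0 0 0 0 0" --pt "-0.037 -0.0126 0 0 0 0.04 0" --pt "0 0 0 0 0 0.132 0" --pt "0 0 0 0 0 0.132 0" --pt "0 0 0 0 0 0.132 0" --pt "0 0 0 0 0 0 0" --pt "0 0 0 0 0 0 0"

```text
clock: 6.75
tool_pos: [542.8, 297.4, 150.2]
ee_rot: [[-0.187, -0.982, -0.0], [-0.982, 0.187, -0.0], [0.0, 0.0, -1.0]]
contact_force: [-0.7, 0.9, -1.1]
grip_width: 9.4
grip_force: 77.9
```

Run:
```python
from m import *
s=ctrl.get_state();print(s['clock'],s['tool_pos'],s['joints'])
np.set_printoptions(precision=4,suppress=True);print(s['ee_rot']);np.set_printoptions(precision=1,suppress=True)
cm,im,d=snap('wrist','wrist4.png')
for r in ctrl.spot_point('keyhole','wrist')[:2]: print(r['p'],np.array(r['pixel']),at_z(cm,r['pixel'],50))
seg('wrist','medicine_box',cm,d,40,48)
# dark slot + brass boss
hsv=cv2.cvtColor(im,cv2.COLOR_RGB2HSV)
rr,cc=np.mgrid[0:400,0:640]
kp=ctrl.spot_point('keyhole','wrist')
np.savez('w4.npz',d=d,im=im,**{k:np.array(v) for k,v in cm.items()})
```

```text
6.75 [542.8 297.4 150.2] [ 0.8  0.4  0.1 -0.  -1.3 -0.9]
[[-0.1873 -0.9823 -0.0001]
 [-0.9823  0.1873 -0.    ]
 [ 0.0001  0.0001 -1.    ]]
0.93 [143.7 319.8] [533.2 253.6  50. ]
wrist medicine_box 0.69 [118.2 287.3] n 33921 med [559.1 227.2  46.1] rect [554.8 248.8 170.3 119.3  78.7] z [44.3 46.1 47.5]
```

View pics/wrist4.png

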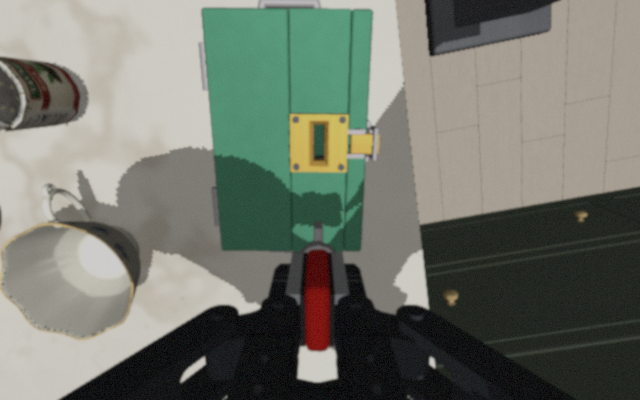

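Run:
```python
from m import *
z=np.load('w4.npz');cm={k:z[k] for k in z.files};im=z['im'];d=z['d']
cm['k1']=float(cm['k1'])
h=cv2.cvtColor(im,cv2.COLOR_RGB2HSV)
def rectpx(m,zz,lab):
    m=m.astype(np.uint8); n,l,st,ce=cv2.connectedComponentsWithStats(m)
    i=1+np.argmax(st[1:,4]); rr,cc=np.nonzero(l==i)
    P=np.array([at_z(cm,p,zz)[:2] for p in zip(rr,cc)],np.float32)
    print(lab,st[i],cv2.minAreaRect(P),P.mean(0)); return l==i
Z=np.zeros((400,640));ys,xs=np.mgrid[100:190,270:400]
brass=np.zeros((400,640),bool); s=np.s_[105:182,280:349]
brass[s]=((h[s][...,0]<35)&(h[s][...,0]>12)&(h[s][...,1]>100))
rectpx(cv2.morphologyEx(brass.astype(np.uint8),cv2.MORPH_CLOSE,np.ones((25,25)))>0,50,'boss')
face=np.zeros_like(brass);face[s]=(h[s][...,2]>200)
hole=np.zeros_like(brass); q=np.s_[118:168,300:340]
hole[q]=h[q][...,2]<190; rectpx(hole,50,'bevel')
hole[q]=(h[q][...,0]>35); rectpx(hole,46,'slot')
print(h[143,305:335,2],h[143,305:335,0])
print(d[143,300:340:4], [at_d(cm,(143,c),d[143,c])[2] for c in (298,320,342)])
# key in hand
m=(d>0)&(((h[...,0]<8)|(h[...,0]>172))&(h[...,1]>150)); m[:,:280]=0;m[:,360:]=0;m[:235]=0
rr,cc=np.nonzero(m);print('red cols',[(r,cc[rr==r].min(),cc[rr==r].max()) for r in (260,290,320,345)])
# expected tool axis projections
c2=cm; t=np.array([542.8,297.4,150.2]);R=np.array([[-.1873,-.9823,0],[-.9823,.1873,0],[0,0,-1.]])
for lab,p in [('headtop near edge(+x)',[14,0,-37]),('headtop far',[-14,0,-37]),('bitend +x',[10,0,43]),('bit end -x',[-10,0,43])]:
    print(lab,proj(c2,t+R@np.array(p)))
cv2.imwrite('pics/crop4.png',cv2.resize(im[200:360,280:360,::-1],None,fx=3.5,fy=3.5,interpolation=2))
```

```text
boss [ 289  114   60   58 3352] ((534.0768432617188, 253.1078643798828), (39.55280303955078, 40.530818939208984), 79.24176025390625) [534.  252.6]
bevel [309 120  21  47 923] ((533.826904296875, 253.31382751464844), (31.975292205810547, 13.745487213134766), 78.85276794433594) [534. 253.]
slot [314 125  10  33 312] ((533.8785400390625, 252.25697326660156), (22.513769149780273, 6.4442315101623535), 79.56328582763672) [533.7 251.8]
[204 203 203 196 184 169 161 152 127  88  82  80  77  81  82  84  81  84
  84  98 123 136 153 180 194 203 206 204 205 205] [24 24 24 23 22 21 20 20 21 39 73 74 78 75 75 75 75 71 43 24 19 20 21 22
 23 24 24 25 25 24]
[241.4 241.2 241.5 245.  283.8 283.6 245.1 241.6 241.2 241.2] [np.float64(51.64160363350763), np.float64(7.627647332630431), np.float64(50.314502951218174)]
red cols [(260, np.int64(306), np.int64(328)), (290, np.int64(304), np.int64(330)), (320, np.int64(305), np.int64(329)), (345, np.int64(308), np.int64(328))]
headtop near edge(+x) [286.9 318.8]
headtop far [353.4 318.6]
bitend +x [218.6 318.2]
bit end -x [250.5 318.1]
```

View pics/crop4.png

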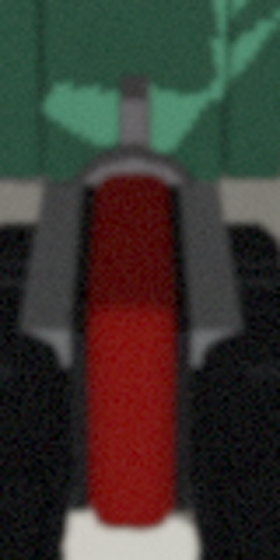

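>>> apply_moves --pt "0.0228 0.0002 0 0 0 0 0" --pt "0.0227 0.0002 0 0 0 0.003 0" --pt "0 0 0.02 0 0 0 0" --pt "0 0 0.02 0 0 0 0" --pt "0 0 0.012 0 0 0 0" --pt "0 0 0 0 0 0 0" --pt "0 0 0 0 0 0 0"

```text
clock: 7.65
tool_pos: [534.2, 253.0, 98.8]
ee_rot: [[-0.193, -0.981, 0.001], [-0.981, 0.193, -0.0], [-0.0, -0.001, -1.0]]
contact_force: [-0.2, -0.6, -0.2]
grip_width: 9.4
grip_force: 77.9
```

Run:
```python
from m import *
s=ctrl.get_state();print(s['clock'],s['tool_pos'],s['ee_rot'])
cm,im,d=snap('wrist')
for n in ['scene','side']:
    cm,im,d=snap(n); r,c=proj(cm,np.array([534,253,65.])).astype(int); r=min(max(r,60),340)
    cv2.imwrite(f'pics/{n}5.png',cv2.resize(im[r-50:r+50,c-65:c+65,::-1],(780,600)))
a=[cv2.resize(cv2.imread(f'pics/{n}5.png'),(400,308)) for n in ['scene','side']]
cv2.imwrite('pics/b5.png',np.hstack(a))
```

```text
7.65 [534.2 253.   98.8] [[-0.2 -1.   0. ]
 [-1.   0.2 -0. ]
 [-0.  -0.  -1. ]]
```

View pics/b5.png

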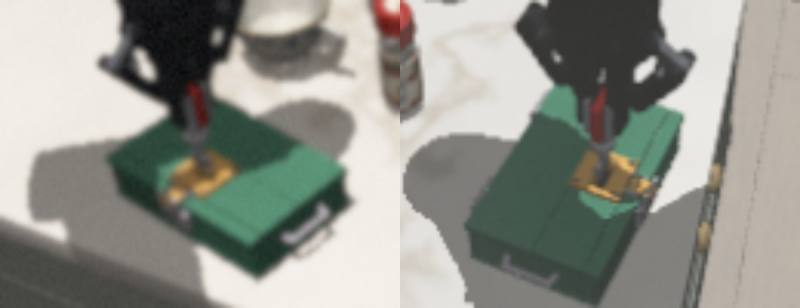

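>>> apply_moves --pt "0 0 0.003 0 0 0 0" --pt "0 0 0.003 0 0 0 0" --pt "0 0 0.003 0 0 0 0" --pt "0 0 0.003 0 0 0 0" --pt "0 0 0 0 0 0 0"

```text
clock: 8.3
tool_pos: [533.4, 252.6, 85.6]
ee_rot: [[-0.194, -0.981, -0.001], [-0.981, 0.194, -0.001], [0.001, 0.001, -1.0]]
contact_force: [1.0, 0.5, -0.9]
grip_width: 8.9
grip_force: 77.9
```

>>> apply_moves --pt "0 0 0.002 0 0 0 0" --pt "0 0 0.002 0 0 0 0" --pt "0 0 0.0015 0 0 0 0" --pt "0 0 0.001 0 0 0 0" --pt "0 0 0 0 0 0 0"

```text
clock: 8.8
tool_pos: [533.7, 252.7, 79.6]
ee_rot: [[-0.194, -0.981, -0.0], [-0.981, 0.194, -0.0], [0.0, 0.0, -1.0]]
contact_force: [0.0, -0.4, -0.6]
grip_width: 9.0
grip_force: 77.9
```

>>> apply_moves --pt "0 0 0.001 0 0 0 0" --pt "0 0 0.001 0 0 0 0" --pt "0 0 0.001 0 0 0 0" --pt "0 0 0 0 0 0 0"

```text
clock: 9.2
tool_pos: [533.6, 252.7, 76.6]
ee_rot: [[-0.194, -0.981, -0.0], [-0.981, 0.194, -0.0], [0.0, 0.0, -1.0]]
contact_force: [-0.2, -0.6, -0.8]
grip_width: 9.0
grip_force: 77.9
```

>>> apply_moves --pt "0 0 0.001 0 0 0 0" --pt "0 0 0.001 0 0 0 0" --pt "0 0 0.001 0 0 0 0" --pt "0 0 0 0 0 0 0"

```text
clock: 9.6
tool_pos: [533.6, 252.7, 73.6]
ee_rot: [[-0.194, -0.981, -0.0], [-0.981, 0.194, -0.0], [0.0, 0.0, -1.0]]
contact_force: [-0.0, -0.3, -0.5]
grip_width: 9.2
grip_force: 77.9
```

>>> apply_moves --pt "0 0 0.001 0 0 0 0" --pt "0 0 0.001 0 0 0 0" --pt "0 0 0.001 0 0 0 0" --pt "0 0 0.001 0 0 0 0" --pt "0 0 0 0 0 0 0"

```text
clock: 10.1
tool_pos: [533.6, 252.7, 69.6]
ee_rot: [[-0.194, -0.981, -0.0], [-0.981, 0.194, -0.0], [0.0, 0.0, -1.0]]
contact_force: [0.3, 0.4, -1.7]
grip_width: 8.8
grip_force: 77.9
```

Run:
```python
from m import *
for n in ['scene','side']:
    cm,im,d=snap(n); r,c=proj(cm,np.array([534,253,65.])).astype(int)
    cv2.imwrite(f'pics/{n}6.png',cv2.resize(im[r-30:r+30,c-40:c+40,::-1],(400,300)))
a=[cv2.imread(f'pics/{n}6.png') for n in ['scene','side']]
cv2.imwrite('pics/b6.png',np.hstack(a))
```

```text
(no output)
```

View pics/b6.png

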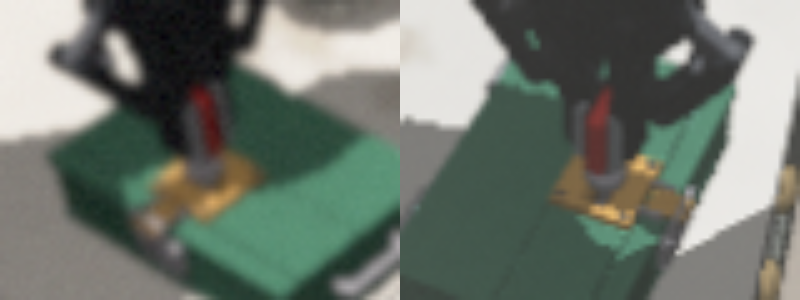

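>>> apply_moves --pt "0 0 0.001 0 0 0 0" --pt "0 0 0.001 0 0 0 0" --pt "0 0 0.001 0 0 0 0" --pt "0 0 0.0005 0 0 0 0" --pt "0 0 0 0 0 0 0"

```text
clock: 10.7
tool_pos: [533.7, 252.8, 66.2]
ee_rot: [[-0.194, -0.981, -0.0], [-0.981, 0.194, -0.0], [0.0, 0.0, -1.0]]
contact_force: [0.0, -0.2, -0.8]
grip_width: 9.0
grip_force: 78.0
```

>>> apply_moves --pt "0 0 0.0005 0 0 0 0" --pt "0 0 0.0005 0 0 0 0" --pt "0 0 0.0005 0 0 0 0" --pt "0 0 0 0 0 0 0"

```text
clock: 11.1
tool_pos: [533.8, 252.8, 66.0]
ee_rot: [[-0.193, -0.981, 0.001], [-0.981, 0.193, 0.0], [-0.0, -0.001, -1.0]]
contact_force: [-4.5, -1.2, 7.0]
grip_width: 9.0
grip_force: 79.2
```

>>> apply_moves --pt "0 0 0 0 0 0.08 0" --pt "0 0 0 0 0 0.1 0" --pt "0 0 0 0 0 0.1 0" --pt "0 0 0 0 0 0.1 0" --pt "0 0 0 0 0 0 0" --squeeze 100

```text
clock: 11.6
tool_pos: [533.6, 253.3, 66.0]
ee_rot: [[-0.546, -0.838, 0.001], [-0.838, 0.546, 0.001], [-0.001, -0.0, -1.0]]
contact_force: [-4.2, 0.1, 8.0]
grip_width: 8.7
grip_force: 97.5
```

>>> apply_moves --pt "0 0 0 0 0 0.1 0" --pt "0 0 0 0 0 0.1 0" --pt "0 0 0 0 0 0.1 0" --pt "0 0 0 0 0 0.1 0" --pt "0 0 0 0 0 0.1 0" --pt "0 0 0 0 0 0 0"

```text
clock: 12.2
tool_pos: [533.4, 253.4, 66.1]
ee_rot: [[-0.881, -0.474, 0.0], [-0.474, 0.881, 0.001], [-0.001, 0.001, -1.0]]
contact_force: [-5.8, 1.4, 8.1]
grip_width: 8.7
grip_force: 97.8
```

```bash
python3 -c "
from h import *
s=ctrl.get_state();print(s['ft_torque'],s['joints'],s['contact_force'],s['tool_pos'])"
```

```text
[0.41085427 2.0482505  0.0684078 ] [ 7.07641231e-01  4.32586637e-01 -6.88485907e-02 -7.00176770e-04
 -1.06831134e+00 -1.78451184e+00] [-5.79351091  1.37848337  8.11219476] [533.42086576 253.41426976  66.0825074 ]
```

>>> apply_moves --pt "0 0 0 0 0 0.1 0" --pt "0 0 0 0 0 0.1 0" --pt "0 0 0 0 0 0.1 0" --pt "0 0 0 0 0 0.1 0" --pt "0 0 0 0 0 0.1 0" --pt "0 0 0 0 0 0.1 0" --pt "0 0 0 0 0 0.1 0" --pt "0 0 0 0 0 0 0" --pt "0 0 0 0 0 0 0"

```text
clock: 13.1
tool_pos: [533.0, 253.8, 66.0]
ee_rot: [[-0.979, 0.202, -0.0], [0.202, 0.979, 0.002], [0.001, 0.002, -1.0]]
contact_force: [-6.8, 1.9, 8.6]
grip_width: 8.6
grip_force: 97.9
```

Run:
```python
from m import *
s=ctrl.get_state();print(s['clock'],s['ft_torque'],s['joints'],s['contact_force'],s['tool_pos'],s['ee_rot'])
cm,im,d=snap('wrist','wrist7.png')
for n in ['scene','side']:
    cm,im,d=snap(n); r,c=proj(cm,np.array([534,253,65.])).astype(int)
    cv2.imwrite(f'pics/{n}7.png',cv2.resize(im[r-30:r+30,c-40:c+40,::-1],(400,300)))
a=[cv2.imread(f'pics/{n}7.png') for n in ['scene','side']]
w=cv2.resize(cv2.imread('pics/wrist7.png')[200:400,187:453],(400,300))
cv2.imwrite('pics/b7.png',np.vstack([np.hstack(a),np.hstack([w,w*0])]))
```

```text
13.1 [0.8 2.6 0.1] [ 0.7  0.4 -0.1 -0.  -1.1 -2.5] [-6.8  1.9  8.6] [533.  253.8  66. ] [[-1.   0.2 -0. ]
 [ 0.2  1.   0. ]
 [ 0.   0.  -1. ]]
```

View pics/b7.png

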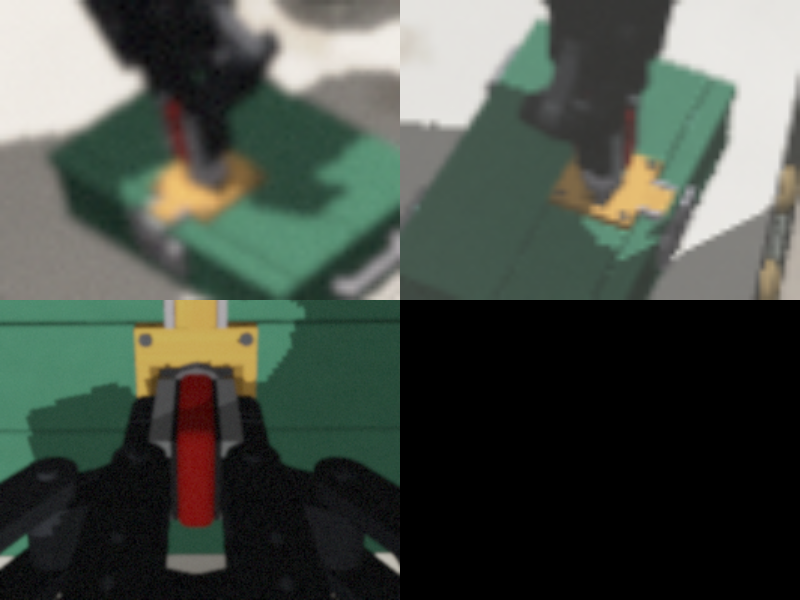

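>>> apply_moves --pt "0 0 0 0 0 0.05 0" --pt "0 0 0 0 0 0.03 0" --pt "0 0 0 0 0 0 0" --pt "0 0 0 0 0 0 0"

```text
clock: 13.65
tool_pos: [533.0, 253.9, 66.1]
ee_rot: [[-0.96, 0.28, -0.0], [0.28, 0.96, 0.002], [0.001, 0.002, -1.0]]
contact_force: [-7.3, 2.9, 8.9]
grip_width: 8.6
grip_force: 97.9
```

```bash
python3 -c "
from h import *
s=ctrl.get_state();print(s['clock'],s['ft_torque'],s['joints'],s['contact_force'],s['tool_pos'],s['ee_rot'])"
```

```text
13.65 [0.91295199 2.64666887 0.26467014] [ 7.08195538e-01  4.32481485e-01 -6.87669264e-02 -1.57556699e-03
 -1.06852571e+00 -2.56153632e+00] [-7.3074233   2.94682555  8.88674327] [533.03227735 253.86351612  66.05284353] [[-9.60137568e-01  2.79527880e-01 -1.21472768e-04]
 [ 2.79527272e-01  9.60136223e-01  1.71414611e-03]
 [ 5.95782033e-04  1.61186113e-03 -9.99998523e-01]]
```

```bash
python3 -c "
from bench import ctrl
print(ctrl.hand_in())"
```

```text
the job is handed in; nothing more can be done
None
```

I handed the job in at about 13.7 s with the red key fully home in the lock, turned clockwise about 1.65 rad to the stop, and held in a roughly 98 N grip; the lock never caught, so no wiggling was needed, and the arm never went near the blue key, the jars or the cup. No verdict was returned.

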